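Open the circulator's filler neck

TASK

First stop the pump: slide the black pump grip on the reservoir all the way to the end of its track that is farther from the filler cap. Then unscrew the grey filler cap from its slanted neck, keep hold of it as it comes free, and set it down upright (skirt down) on the floor of the square steel tray, let go and leave the other things on the bench where they are. Never let the cap drop.

Things in the scene. Friction and masses are not known exactly. Their poses are not given: they have to be found in the camera images.
- reservoir: White coolant reservoir, a box 200 (x) x 260 (y) x 82 mm high, fixed to the bench. Origin at the centre of its underside, z up, x pointing from its grilled front (toward the robot) to its back, y to the left. On its deck the filler neck stands in the left (+y) half and the pump slider in the right (-y) half.
- neck (a point): Centre of the flat white collar (72 mm diameter) from which the steel neck rises 24 mm; at [0, 60, 102] mm in the reservoir's frame. Its z axis is the neck's axis, leaning 0.30 rad (17 deg) from vertical to the reservoir's -x. Neck 44 mm thick, 52 mm over its thread: right-handed (unscrews counter-clockwise seen from the cap's top), 10 mm per turn, free after 1.15 turns.
- cap: Grey plastic screw cap 64.5 mm tall, about 0.15 kg, screwed home with its underside 1.5 mm above the collar. Origin: centre of its open underside; z along its axis to its top. Skirt 68 mm diameter, 28.5 mm tall, then a solid octagonal grip 46 mm across flats, 36 mm tall; one flat faces its own +x, the rest every 45 deg.
- cap_grip (a point): Point on the cap's axis 46 mm above its underside, halfway up the octagonal grip; axes as the cap's. The thread turns easily, with about 1 mm of play; a pull meets a hard stop until it is unscrewed, then only rubbing (up to 10 N). Unscrewed, the cap stands about 12 mm higher along the axis and must be drawn 10 mm more to leave the neck.
- pump (a joint): Position of the pump slider in m: 0 = fully at the -y end of its track (pump off, the end farther from the cap), 0.07 = the end nearer the cap. It stays where it is left; about 2 N to move; a hard stop at each end.
- pump_top (a point): Centre of the top of the pump grip, a black block 28 (x) x 20 (y) x 40 mm tall on a dark track 40 x 120 x 14 mm lying on the reservoir's deck (the grip's underside is 96.5 mm above the bench). The point's axes are the reservoir's: the grip slides along its y; at joint 0 the point lies at [0, -97, 136.5] mm in the reservoir's frame.
- tray: Open square steel tray, 160 x 160 mm, 16 mm high, walls 4 mm and floor 4 to 5 mm thick, fixed to the bench. Origin at the centre of its underside.
- plate_tool: Bystander: steel measuring plate with stem, 60 mm diameter, 85 mm tall, standing; origin at its foot.
- beaker: Bystander: glass beaker 80 mm diameter, 100 mm tall, standing; origin at its foot.
- jar: Bystander: amber jar 64 mm diameter, 85 mm tall, standing; origin at its foot.
- spatula: Bystander: steel spatula 190 mm long lying flat along its x; origin at its middle, underside.
Not all that is in view belongs to the job. Of the things shaped like the tray, the steel one is meant.

How it is judged (in metres and radians):
On the way, in this order (a step that is already met when the one before it is completed fails the run):
1. the pump slider is at its off end, the cap still on its neck (value of joint pump below 0.007 m and z of cap in the frame of neck below 0.008 m), for 0.2 s.
2. the cap is clear of the neck, held in the fingers (z of cap in the frame of neck above 0.03 m and contact force between the fingers and cap above 1 N), for 0.1 s.
At the end, for the whole second after the job is handed in: The pump slider is within 7 mm of its off end; the cap stands upright (within 0.12 rad), skirt down on the tray's floor inside its walls, at rest and released (value of joint pump below 0.007 m and x of cap in the frame of tray between -0.06 and 0.06 m and y of cap in the frame of tray between -0.06 and 0.06 m and height (world z) of cap below 0.01 m and angle between cap's own z axis and vertical below 0.12 rad and linear speed of cap below 0.02 m/s); the robot touches nothing.
It fails at once if the cap is dropped or flung (faster than 0.6 m/s with no finger on it) (linear speed of cap above 0.6 m/s and contact force between the fingers and cap below 0.1 N).
It fails at once if a bystander (plate tool, beaker, jar, spatula) is moved more than 30 mm (distance of any of plate_tool, beaker, jar, spatula from where it was at the start of the episode above 0.03 m).
It also fails if it takes over 72 s, if anything falls off the work surface, if the arm or the gripper's body presses on something with over 40 N, if the wrist force passes 120 N, or if a joint passes its speed limit or range.

ROBOT

A 7-joint arm with a two-finger parallel gripper is mounted at the origin on the work surface. World frame = base frame: x ahead of the robot, y to its left, z up, the work surface at z = 0. Lengths are in mm, angles in rad, forces in N, time in s.
With the tool pointing down it reaches from about 375 to 925 mm from the base axis. Payload 3.1 kg.
Tool frame: the origin (TCP) lies at the very end of the fingers, on their centre line; the grasp point (between the pads) lies 19 mm behind it; z points along the fingers, y is the line along which they close (so a half turn about z gives the same grasp; the last joint's range is limited). The gripper opens to 85 mm and grips with 20 to 120 N. Pads are 22 mm wide; open, the fingers measure 114 mm over their backs; the gripper's body (76 mm by 85 mm) begins 54 mm behind the grasp point. The pads swing forward as they close: fully open they stand 13 mm farther back than shut.
Start: joints at [1.159, 0.383, 0.044, 1.598, -0.018, 1.161, -0.05], TCP at [200.658, -618.255, 231.269] pointing down, gripper open.
Joint ranges: [-2.61, 2.61], [-0.41, 2.15], [-1.48, 1.57], [0, 2.5], [-1.57, 4.71], [0.05, 1.97], [-2.85, 2.85]. Speed limits (rad/s): [2.79, 2.79, 3.14, 3.14, 3.14, 3.14, 3.14].

INTERFACE

Orientations are given as a rotation vector (axis times angle).
In Python, from cell import robot, optics, hand_in, spotter gives the robot as it stands.
- The arm moves only by the tool arm_command, never from a script. Its arguments are lists of equal length, an entry for each row: "linear": the shift along the tool's x, y, z each as a share of 0.08 m, from -1 to 1, a list of three; "rot": the turn, a rotation vector about the tool's x, y, z each as a share of 60 degrees, from -1 to 1, a list of three; "claw": the closure, from -1 (fully open) to 1 (shut), so that 0 is half open. In form: {"linear": [[dx, dy, dz], ...], "rot": [[rx, ry, rz], ...], "claw": [claw, ...]}. A call has exactly 5 rows; each row is the pose to reach, as a shift and turn from the pose commanded when the call began, along the tool's axes at that moment; what a row does not reach only later rows make up. A row lasts 1/10 s, in which the tool goes at most 50 mm and 8.59 degrees, less where a joint would pass 70% of its speed; a pose out of reach is approached as far as the arm can. A call with a number of a shift or a turn outside -1 to 1 is refused whole. A call with a gripper value outside its range is refused whole. The fingers move at their own pace and stop on an object; the grip force is fixed at half the most. Time passes only in rows, so rows that repeat a pose let the fingers close, or fill a call up. It gives the time, the measured TCP pose, the force, the opening and the grip force at its end, in the units of the state.
- robot.get_obs(): the state, without advancing time (a new reading comes with each control period).
- optics.capture(name): name is "scene" or "top" or "wrist"; returns the picture (480x640x3 uint8, red, green, blue); there is no depth.
- optics.calibration(name): a dict with "fx", "fy", "cx", "cy" (pixels), "R" (3x3) and "t" (3): a world point X has camera coordinates R X + t. Camera axes: x right, y down, z forward; pixel columns grow to the right and rows downward; lengths in mm; the calibration is good to about 2 mm. A picture is of the moment at which its call begins: read the wrist's pose just before it. calibration takes no time and is no camera call; for the wrist camera it gives the pose at the moment of the call.
- hand_in(): hands the job in; it is judged then, once.
Trained networks look in the newest picture that a camera, given by its name, has taken for a name from the list of things; names that differ only in an ending like _2 or _b are one class to them, and where a whole thing is asked for, a point or a joint stands for the part that bears it (a point fixed in the world has none). Each returns a list of dicts, best first, with "score" (0 to 1); they miss things now and then, are a little off and sometimes report something else, mostly with a low value. They report only what shows in the picture. A call takes as long as a camera call. They do not tell look-alikes from the thing itself.
- spotter.boxes_of(camera, thing): "position" ([x, y, z] in mm, in the coordinates of the camera as it stood for that picture, good to about 4 mm: the middle of the surface that is visible of it).
- spotter.mark_of(camera, thing): "position" ([x, y, z] in mm, in the coordinates of the camera as it stood for that picture, good to about 4 mm: a listed point, or the origin of a listed thing).
The state is a dict: "time": time; "joint_pos": joint angles; "qd": joint speeds; "joint_efforts": joint torques, N m; "tcp_pos": TCP position; "tool_rot": TCP orientation; "ft_force": force on the tool from outside, world axes, zero at the start; "moment": the same for the moment, N m; "finger_gap": finger opening in mm; "grasp_force": force on a finger pad.
Only numpy, scipy, OpenCV 4.12 (cv2) and the standard library are available. Lean on these libraries where they do the work, as an engineer would, in place of code of your own. Each camera call takes 0.05 s, during which the arm holds its last target. There are 200 camera calls.

## Working session

There is one attempt and no reset: what is moved stays moved. The work goes in short steps, Python scripts to look and compute and a tool call to move; the robot and the scene stay as the last step left them, time stands still between calls to the robot, and variables do not carry over. Pictures are saved under pics/ and viewed, at most 10 in all, crops included, and the job is handed in when it is done.

Besides the shell and the picture viewer there is one more tool, called after "Emit:" by a JSON object that holds its "name" and its "arguments". arm_command: Moves the arm, as the interface text tells. Its arguments: {"type":"object","properties":{"linear":{"type":"array","items":{"type":"array","items":{"type":"number","minimum":-1,"maximum":1}}},"rot":{"type":"array","items":{"type":"array","items":{"type":"number","minimum":-1,"maximum":1}}},"claw":{"type":"array","items":{"type":"number"}}},"required":["linear","rot","claw"]}

```bash
mkdir -p pics; cat > h.py <<'E'
import numpy as np, cv2
from cell import robot, optics, hand_in, spotter
from scipy.spatial.transform import Rotation as Ro
def towld(cam,p,c=None):
    c=c or optics.calibration(cam); return np.array(c["R"]).T@(np.array(p)-np.array(c["t"]))
def proj(cam,X):
    c=optics.calibration(cam); q=np.array(c["R"])@np.array(X)+np.array(c["t"]); return c["fx"]*q[0]/q[2]+c["cx"],c["fy"]*q[1]/q[2]+c["cy"]
E
cat > l.py <<'E'
from h import *
for cam in ["scene","top"]:
    im=optics.capture(cam); cv2.imwrite(f"pics/{cam}0.png",im[:,:,::-1])
    for th in ["reservoir","neck","cap","cap_grip","pump_top","tray"]+(["plate_tool","beaker","jar","spatula"] if cam=="top" else []):
        for d in spotter.mark_of(cam,th)[:3]:
            print(cam,th,round(d["score"],2),towld(cam,d["position"]).round(0), {k:v for k,v in d.items() if k not in("score","position")})
print(robot.get_obs())
E
python3 l.py
```

```text
scene reservoir 0.69 [636.  92.   1.] {}
scene neck 0.7 [639. 151. 103.] {}
scene neck 0.22 [399.  42.  -2.] {}
scene cap 0.85 [644. 155. 107.] {}
scene cap_grip 0.73 [630. 157. 145.] {}
scene cap_grip 0.28 [629.  33. 140.] {}
scene cap_grip 0.25 [395.  46.  -2.] {}
scene pump_top 0.73 [627.  36. 140.] {}
scene tray 0.8 [ 307. -295.   -1.] {}
scene tray 0.7 [ 560. -318.    1.] {}
top reservoir 0.93 [633.  93.  -0.] {}
top neck 0.55 [641. 157. 101.] {}
top cap 0.85 [637. 153. 102.] {}
top cap_grip 0.93 [624. 158. 146.] {}
top pump_top 0.75 [ 556. -324.   -1.] {}
top pump_top 0.47 [621.  32. 140.] {}
top pump_top 0.23 [643. 154.  99.] {}
top tray 0.85 [ 558. -324.   -2.] {}
top tray 0.75 [ 301. -292.   -3.] {}
top plate_tool 0.63 [646. 432.   0.] {}
top beaker 0.75 [ 728. -178.   -4.] {}
top jar 0.66 [628.  93.  -0.] {}
top jar 0.64 [459. 384.  -3.] {}
top jar 0.24 [646. 154. 100.] {}
top spatula 0.92 [396.  43.   3.] {}
top spatula 0.26 [626. 157. 145.] {}
{'time': 0.9, 'joint_pos': array([ 1.15919559,  0.38286848,  0.04388957,  1.59788961, -0.01793592,
        1.16120553, -0.04986828]), 'qd': array([ 0.00190078, -0.00129471, -0.00038913,  0.00141255,  0.00189767,
       -0.00083799, -0.00076372]), 'joint_efforts': array([ 1.57273807e-04, -4.33430064e+01,  1.02303006e+00, -2.49925071e+01,
        1.05401428e-02,  1.68540799e-03,  9.09013323e-06]), 'tcp_pos': array([ 200.67954243, -618.25338132,  231.2942257 ]), 'tool_rot': array([3.10297635e+00, 4.91009495e-01, 9.97938357e-05]), 'ft_force': array([0.1067032 , 0.81186334, 0.11716955]), 'moment': array([0.0173639 , 0.00997997, 0.01605916]), 'grasp_force': 0.0, 'finger_gap': 85.1596533936337}
```

View pics/scene0.png

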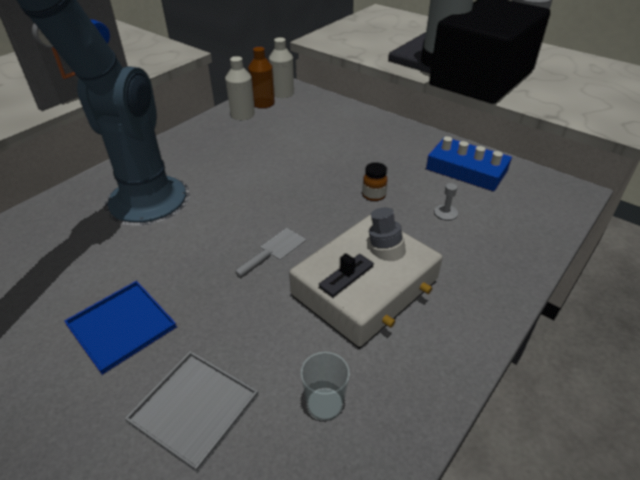

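View pics/top0.png

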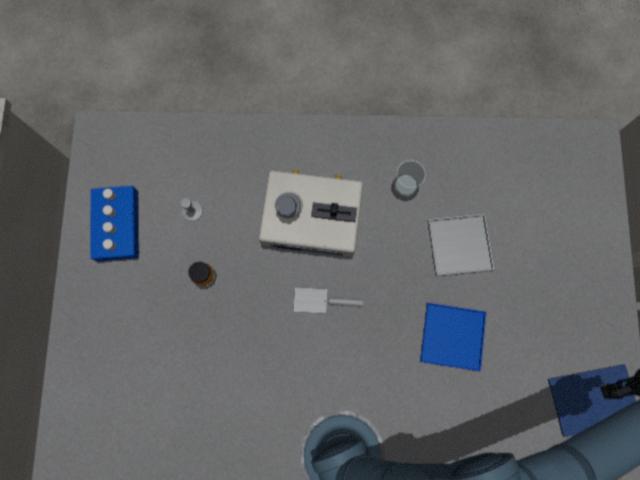

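The pictures show the steel tray at top (461,245), the blue look-alike at (453,336), and the reservoir at (311,213) with the cap at (287,207) and the pump grip about mid-track at (334,211). The detections agree with this. I'm moving toward the reservoir.

Emit:
{"name": "arm_command", "arguments": {"linear": [[0.19,-0.16,-0.08],[0.39,-0.32,-0.16],[0.58,-0.49,-0.24],[0.78,-0.65,-0.32],[0.97,-0.81,-0.4]], "rot": [[0,0,0],[0,0,0],[0,0,0],[0,0,0],[0,0,0]], "claw": [1,1,1,1,1]}}

```text
time: 1.4
tcp_pos: [256.1, -530.6, 264.1]
tool_rot: [-3.103, -0.493, -0.001]
ft_force: [0.9, 0.3, 1.0]
finger_gap: 12.5
grasp_force: 0.0
```

Emit:
{"name": "arm_command", "arguments": {"linear": [[0.19,-0.16,0],[0.39,-0.32,0],[0.58,-0.49,0],[0.78,-0.65,0],[0.97,-0.81,0]], "rot": [[0,0,0],[0,0,0],[0,0,0],[0,0,0],[0,0,0]], "claw": [1,1,1,1,1]}}

```text
time: 1.9
tcp_pos: [309.5, -444.9, 263.9]
tool_rot: [3.102, 0.493, 0.001]
ft_force: [0.3, 0.5, 0.4]
finger_gap: 0.2
grasp_force: 0.0
```

Emit:
{"name": "arm_command", "arguments": {"linear": [[0.19,-0.16,0],[0.39,-0.32,0],[0.58,-0.49,0],[0.78,-0.65,0],[0.97,-0.81,0]], "rot": [[0,0,0],[0,0,0],[0,0,0],[0,0,0],[0,0,0]], "claw": [1,1,1,1,1]}}

```text
time: 2.4
tcp_pos: [363.0, -359.2, 263.9]
tool_rot: [3.102, 0.493, 0.001]
ft_force: [-0.2, -0.7, -0.4]
finger_gap: 0.1
grasp_force: 0.0
```

Emit:
{"name": "arm_command", "arguments": {"linear": [[0.19,-0.16,0],[0.39,-0.32,0],[0.58,-0.49,0],[0.78,-0.65,0],[0.97,-0.81,0]], "rot": [[0,0,0],[0,0,0],[0,0,0],[0,0,0],[0,0,0]], "claw": [1,1,1,1,1]}}

```text
time: 2.9
tcp_pos: [416.5, -273.6, 263.9]
tool_rot: [3.102, 0.493, 0.001]
ft_force: [1.1, 0.1, 0.5]
finger_gap: -0.1
grasp_force: 0.0
```

Emit:
{"name": "arm_command", "arguments": {"linear": [[0.19,-0.16,0],[0.39,-0.32,0],[0.58,-0.49,0],[0.78,-0.65,0],[0.97,-0.81,0]], "rot": [[0,0,0],[0,0,0],[0,0,0],[0,0,0],[0,0,0]], "claw": [1,1,1,1,1]}}

```text
time: 3.4
tcp_pos: [470.0, -188.0, 263.9]
tool_rot: [3.102, 0.493, 0.001]
ft_force: [0.5, 0.4, -0.4]
finger_gap: 0.3
grasp_force: 0.0
```

Emit:
{"name": "arm_command", "arguments": {"linear": [[0.19,-0.16,0],[0.39,-0.32,0],[0.58,-0.49,0],[0.78,-0.65,0],[0.97,-0.81,0]], "rot": [[0,0,-0.14],[0,0,-0.28],[0,0,-0.42],[0,0,-0.56],[0,0,-0.7]], "claw": [1,1,1,1,1]}}

```text
time: 3.9
tcp_pos: [523.5, -102.5, 263.9]
tool_rot: [2.715, 1.58, 0.0]
ft_force: [0.2, 1.0, -0.0]
finger_gap: 0.3
grasp_force: 0.0
```

```bash
cat > l2.py <<'E'
from h import *
from scipy.optimize import least_squares
import sys
def obs():
    o=robot.get_obs(); return o,Ro.from_rotvec(o["tool_rot"])
def meas(cams=("top","scene","wrist"),name=None):
    rows=[]
    for cam in cams:
        c=optics.calibration(cam); im=optics.capture(cam)
        if name: cv2.imwrite(f"pics/{cam}{name}.png",im[:,:,::-1])
        for th in ["reservoir","neck","cap_grip","pump_top","cap"]:
            ds=[(d["score"],towld(cam,d["position"],c)) for d in spotter.mark_of(cam,th)[:4]]
            ref={"reservoir":(634,92,0),"neck":(641,152,102),"cap_grip":(626,157,147),"pump_top":(625,5,137),"cap":(641,152,104)}[th]
            ds=[x for x in ds if np.linalg.norm(x[1]-ref)<50]
            if ds: rows.append((th,max(ds,key=lambda x:x[0])[1])); print(cam,th,rows[-1][1].round(1))
    return rows
L={"reservoir":(0,0,0),"neck":(0,60,102),"cap":(-.4,60,103.4),"cap_grip":(-14,60,147.4)}
def fit(rows):
    def f(p):
        c,s=np.cos(p[2]),np.sin(p[2]); r=[]
        for th,X in rows:
            l=L.get(th) or (0,-97+p[3],136.5)
            r+=[p[0]+c*l[0]-s*l[1]-X[0],p[1]+s*l[0]+c*l[1]-X[1]]
        return np.array(r+[(p[2]+.11)*500])   # image edge slopes: yaw about -0.11
    return least_squares(f,[634,92,-.11,35],loss="soft_l1",f_scale=4).x
def go(R,t,lim=True):
    "shift and turn from present pose to target, in shares"
    o,R0=obs()
    d=R0.inv().apply(np.array(t)-o["tcp_pos"])/80; r=np.degrees((R0.inv()*R).as_rotvec())/60
    print("lin",d.round(3),"rot",r.round(3),"| tcp",o["tcp_pos"].round(1),"q",o["joint_pos"].round(2),"F",o["ft_force"].round(1),"gap",round(o["finger_gap"],1),"grip",round(o["grasp_force"],1),"t",o["time"])
E
python3 - <<'E'
from l2 import *
o,R=obs(); print(o["tcp_pos"],R.as_matrix().round(3),o["joint_pos"].round(2),o["time"])
print(fit(meas(name=1)).round(3))
E
```

```text
[ 523.46204291 -102.4672988   263.87810403] [[ 0.494  0.87   0.   ]
 [ 0.87  -0.494 -0.   ]
 [-0.     0.001 -1.   ]] [ 0.53  0.16 -0.45  1.82  0.08  1.17 -0.47] 3.9
top neck [642.1 151.7 100.5]
top cap_grip [623.  159.  144.8]
top pump_top [622.2  35.  135.2]
top cap [638.  152.2 101.9]
scene reservoir [632.7  91.8  -1.1]
scene neck [638.9 153.2  97.7]
scene cap_grip [626.5 154.1 146.5]
scene pump_top [627.5  36.1 138.3]
scene cap [641.7 150.8 101.2]
[ 6.32751e+02  9.29190e+01 -1.11000e-01  3.91920e+01]
```

Emit:
{"name": "arm_command", "arguments": {"linear": [[0.17,0.01,0],[0.34,0.02,0],[0.5,0.02,0],[0.67,0.03,0],[0.84,0.035,0]], "rot": [[0,0,0],[0,0,0],[0,0,0],[0,0,0],[0,0,0]], "claw": [1,1,1,1,1]}}

```text
time: 5.3
tcp_pos: [560.3, -46.2, 263.3]
tool_rot: [-2.72, -1.572, -0.001]
ft_force: [0.2, -0.6, 0.8]
finger_gap: -0.2
grasp_force: 0.0
```

Emit:
{"name": "arm_command", "arguments": {"linear": [[0.17,0.01,0],[0.34,0.02,0],[0.5,0.02,0],[0.67,0.03,0],[0.84,0.035,0]], "rot": [[0,0,0],[0,0,0],[0,0,0],[0,0,0],[0,0,0]], "claw": [1,1,1,1,1]}}

```text
time: 5.8
tcp_pos: [596.2, 9.7, 263.3]
tool_rot: [2.721, 1.57, 0.0]
ft_force: [0.7, -0.6, 0.9]
finger_gap: -0.1
grasp_force: 0.0
```

Emit:
{"name": "arm_command", "arguments": {"linear": [[0.17,0.01,0],[0.34,0.02,0],[0.5,0.02,0],[0.67,0.03,0],[0.84,0.035,0]], "rot": [[0,0,-0.08],[0,0,-0.16],[0,0,-0.23],[0,0,-0.31],[0,0,-0.39]], "claw": [1,1,1,1,1]}}

```text
time: 6.3
tcp_pos: [632.2, 66.4, 263.2]
tool_rot: [2.343, 2.093, -0.0]
ft_force: [0.2, -0.4, 0.2]
finger_gap: -0.3
grasp_force: 0.0
```

```bash
python3 - <<'E'
from l2 import *
p=fit(meas(("wrist",),name=2)); print(p)
a=Ro.from_euler("z",-.111)*Ro.from_matrix(np.array([[0,1,0],[1,0,0],[0,0,-1]]).T)
go(a,[630,68,115])
E
```

```text
wrist reservoir [639.9  91.2  -1.4]
wrist cap_grip [626.1 154.  146.5]
wrist pump_top [628.5  34.3 138.5]
wrist cap [646.1 151.2 104.7]
[ 6.37096984e+02  9.19069910e+01 -1.10374740e-01  3.87875337e+01]
lin [ 0.041 -0.022  1.852] rot [-0.     0.001 -0.007] | tcp [631.5  64.6 263.1] q [ 0.29  0.39 -0.58  1.58  0.22  1.24 -0.45] F [ 0.1 -0.1 -0.9] gap 0.1 grip 0.0 t 6.6
```

View pics/wrist2.png

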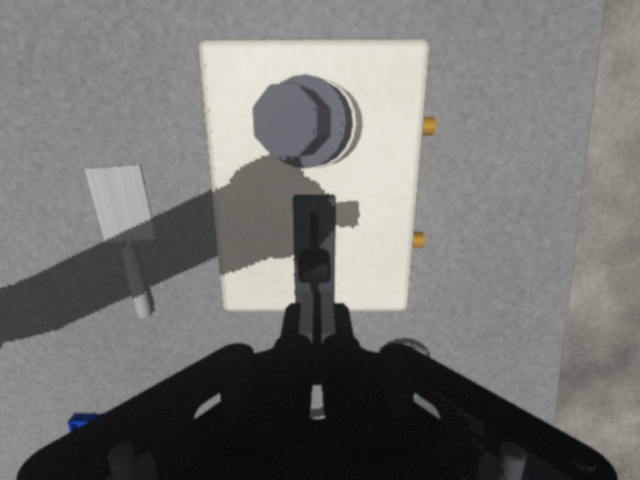

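The wrist picture shows the pump grip at (314,265), mid-track, and the cap's octagonal top at (290,122). The reservoir's edges are square to the tool. I'm descending between the grip and the cap, then pushing.

Emit:
{"name": "arm_command", "arguments": {"linear": [[0.01,0,0.19],[0.02,0,0.37],[0.03,0,0.56],[0.04,0,0.74],[0.04,0,0.92]], "rot": [[0,0,0],[0,0,0],[0,0,0],[0,0,0],[0,0,0]], "claw": [1,1,1,1,1]}}

```text
time: 7.1
tcp_pos: [631.3, 68.9, 187.6]
tool_rot: [-2.345, -2.089, 0.002]
ft_force: [0.7, 1.1, 1.0]
finger_gap: -0.1
grasp_force: 0.0
```

Emit:
{"name": "arm_command", "arguments": {"linear": [[0,0,0.19],[0,0,0.37],[0,0,0.56],[0,0,0.74],[0,0,0.92]], "rot": [[0,0,0],[0,0,0],[0,0,0],[0,0,0],[0,0,0]], "claw": [1,1,1,1,1]}}

```text
time: 7.6
tcp_pos: [632.0, 68.8, 114.9]
tool_rot: [-2.346, -2.089, -0.0]
ft_force: [1.2, 0.4, 0.2]
finger_gap: 0.1
grasp_force: 0.0
```

Emit:
{"name": "arm_command", "arguments": {"linear": [[-0.12,0,0],[-0.24,0,0],[-0.36,0,0],[-0.48,0,0],[-0.58,0,0]], "rot": [[0,0,0],[0,0,0],[0,0,0],[0,0,0],[0,0,0]], "claw": [1,1,1,1,1]}}

```text
time: 8.1
tcp_pos: [626.8, 21.9, 116.7]
tool_rot: [2.346, 2.088, 0.001]
ft_force: [-1.1, 1.8, -0.4]
finger_gap: 0.2
grasp_force: 1.1
```

```bash
python3 - <<'E'
from l2 import *
p=fit(meas(("top",))); print(p)
a=Ro.from_euler("z",-.111)*Ro.from_matrix(np.array([[0,1,0],[1,0,0],[0,0,-1]]).T)
go(a,[635-76*.111,92.3-76*.994,115])
E
```

```text
top reservoir [631.2  91.1  -3.7]
top neck [640.7 151.9 100.8]
top cap_grip [624.1 157.3 148.7]
top cap [636.  150.  104.1]
[ 6.31567910e+02  9.22310528e+01 -1.10205866e-01  3.50000000e+01]
lin [-0.068  0.     0.02 ] rot [ 0.001  0.001 -0.005] | tcp [627.2  22.2 116.6] q [ 0.32  0.52 -0.53  1.72  0.31  0.98 -0.45] F [-0.7  0.4 -0.4] gap 0.1 grip 0.0 t 8.4
```

Emit:
{"name": "arm_command", "arguments": {"linear": [[-0.03,0,0],[-0.05,0,0],[-0.07,0,0],[-0.09,0,0],[-0.1,0,0]], "rot": [[0,0,0],[0,0,0],[0,0,0],[0,0,0],[0,0,0]], "claw": [1,1,1,1,1]}}

```text
time: 8.9
tcp_pos: [626.3, 17.8, 116.4]
tool_rot: [-2.343, -2.091, -0.006]
ft_force: [1.8, 5.6, -1.3]
finger_gap: 0.0
grasp_force: 2.9
```

Emit:
{"name": "arm_command", "arguments": {"linear": [[-0.02,0,0],[-0.05,0,0],[-0.05,0,0],[-0.05,0,0],[-0.05,0,0]], "rot": [[0,0,0],[0,0,0],[0,0,0],[0,0,0],[0,0,0]], "claw": [1,1,1,1,1]}}

```text
time: 9.4
tcp_pos: [626.2, 17.7, 116.5]
tool_rot: [-2.338, -2.092, -0.013]
ft_force: [2.0, 9.3, -2.3]
finger_gap: 0.1
grasp_force: 4.6
```

The pump is at its hard stop (9 N against it, no further travel). I'm retreating upward.

Emit:
{"name": "arm_command", "arguments": {"linear": [[0.1,0,0],[0.2,0,0],[0.2,0,-0.3],[0.2,0,-0.6],[0.2,0,-1]], "rot": [[0,0,0],[0,0,0],[0,0,0],[0,0,0],[0,0,0]], "claw": [1,1,1,1,1]}}

```text
time: 9.9
tcp_pos: [625.6, 25.0, 195.1]
tool_rot: [-2.346, -2.087, 0.008]
ft_force: [0.5, -0.2, -0.3]
finger_gap: 0.0
grasp_force: 0.0
```

Emit:
{"name": "arm_command", "arguments": {"linear": [[0.1,-0.1,-0.2],[0.2,-0.2,-0.4],[0.4,-0.3,-0.6],[0.6,-0.4,-0.8],[0.8,-0.5,-0.9]], "rot": [[0,0,0],[0,0,0],[0,0,0],[0,0,0],[0,0,0]], "claw": [-0.2,-0.6,-1,-1,-1]}}

```text
time: 10.4
tcp_pos: [594.3, 97.7, 269.8]
tool_rot: [2.344, 2.091, 0.003]
ft_force: [-0.1, 0.5, 0.0]
finger_gap: 72.3
grasp_force: 0.0
```

```bash
cat >> l2.py <<'E'
YAW=-.111
N=Ro.from_euler("z",YAW).apply([-np.sin(.3),0,np.cos(.3)])
RN=Ro.from_euler("z",YAW)*Ro.from_euler("y",-.3)     # neck frame
def toolR(th):  # tool down the neck axis, tool y at angle th in the neck frame (deg)
    t=np.radians(th); y=[np.cos(t),np.sin(t),0]; z=[0,0,-1]
    return RN*Ro.from_matrix(np.array([np.cross(y,z),y,z]).T)
NECK=np.array([641.2,152.1,102])
E
python3 - <<'E'
from l2 import *
go(toolR(0),NECK+N*170)
E
```

```text
lin [ 0.74  -0.122  0.068] rot [-0.285 -0.    -0.003] | tcp [594.3  97.7 269.8] q [ 0.28  0.32 -0.62  1.65  0.2   1.23 -0.5 ] F [-0.1  0.5  0. ] gap 72.3 grip 0.0 t 10.4
```

Emit:
{"name": "arm_command", "arguments": {"linear": [[0.15,-0.03,0.01],[0.3,-0.05,0.03],[0.45,-0.08,0.04],[0.6,-0.1,0.06],[0.74,-0.12,0.07]], "rot": [[-0.06,0,0],[-0.12,0,0],[-0.18,0,0],[-0.24,0,0],[-0.285,0,0]], "claw": [-1,-1,-1,-1,-1]}}

```text
time: 10.9
tcp_pos: [590.3, 157.4, 262.0]
tool_rot: [2.166, 1.935, 0.292]
ft_force: [0.0, 0.3, -0.7]
finger_gap: 85.2
grasp_force: 0.0
```

```bash
python3 - <<'E'
from l2 import *
c=optics.calibration("wrist"); 
for cam in ["wrist","top","scene"]:
    rr=meas((cam,),name=3 if cam=="wrist" else None)
    if cam=="wrist":
        for th,d in [("neck",0),("cap_grip",47.5),("cap",1.5)]: print("exp",th,(NECK+N*d).round(1), np.round(proj("wrist",NECK+N*d)))
        print("top centre px",np.round(proj("wrist",NECK+N*66)))
        for a in (0,90): print(a,np.round(proj("wrist",NECK+N*66+30*RN.apply([np.cos(np.radians(a)),np.sin(np.radians(a)),0]))))
go(toolR(0),NECK+N*170)
im=cv2.imread("pics/wrist3.png"); u,v=map(int,proj("wrist",NECK+N*66))
v0=max(0,v-110);u0=max(0,u-150); print(u0,v0)
cv2.imwrite("pics/crop3.png",cv2.resize(im[v0:v0+200,u0:u0+260],None,fx=3,fy=3,interpolation=cv2.INTER_CUBIC))
E
```

```text
wrist reservoir [637.6  92.3   0.9]
wrist cap_grip [626.1 153.7 148.2]
wrist pump_top [622.1  -0.8 140.4]
wrist cap [642.3 153.8 102.8]
exp neck [641.2 152.1 102. ] [315. 219.]
exp cap_grip [627.2 153.7 147.4] [314. 233.]
exp cap [640.8 152.1 103.4] [315. 219.]
top centre px [314. 240.]
0 [354. 239.]
90 [314. 200.]
top reservoir [629.5  93.5  -0.7]
top neck [641.7 154.3 100.2]
top cap_grip [624.2 157.7 146.4]
top pump_top [616.9  -1.9 136.9]
top cap [636.7 151.2 104.2]
scene reservoir [ 6.358e+02  9.320e+01 -6.000e-01]
scene neck [638.4 151.6  99.8]
scene cap_grip [630.5 152.9 145.6]
scene pump_top [625.    1.4 138.5]
scene cap [642.6 152.  102.7]
lin [ 0.035 -0.006 -0.027] rot [-0.002  0.001 -0.004] | tcp [592.  154.8 262.5] q [ 0.19  0.18 -0.64  1.85  0.34  0.91 -0.73] F [ 0.5 -0.7 -1. ] gap 85.4 grip 0.0 t 11.8
164 130
```

View pics/crop3.png

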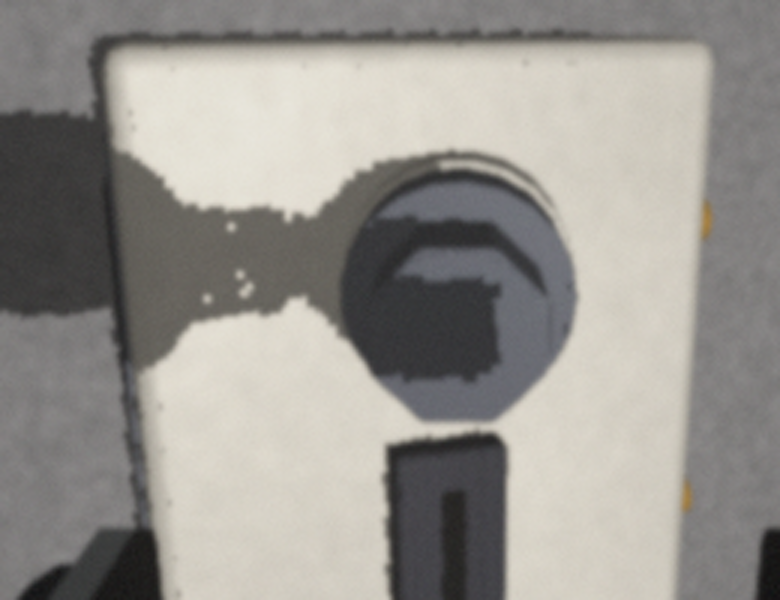

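The crop shows the octagon's flats square to the tool, with top and bottom edges at crop v=250 and 418. Its centre at full-picture (317,242) is about 2 mm along neck +x from my estimate. I'm pre-turning the wrist to gain unscrewing range.

Emit:
{"name": "arm_command", "arguments": {"linear": [[0,0,0],[0,0,0],[0,0,0],[0,0,0],[0,0,0]], "rot": [[0,0,0.14],[0,0,0.28],[0,0,0.42],[0,0,0.56],[0,0,0.7]], "claw": [-1,-1,-1,-1,-1]}}

```text
time: 12.3
tcp_pos: [592.0, 154.9, 262.5]
tool_rot: [2.79, 1.044, 0.399]
ft_force: [0.2, 0.0, 0.5]
finger_gap: 85.1
grasp_force: 0.0
```

```bash
sed -i 's/^NECK=.*/NECK=np.array([642.7,152.0,102.4])/' l2.py; python3 - <<'E'
from l2 import *
go(toolR(0),NECK+N*170)
E
```

```text
lin [ 0.035 -0.013 -0.026] rot [-0.001  0.002 -0.71 ] | tcp [592.  154.9 262.5] q [ 0.12  0.17 -0.56  1.86  0.31  0.9  -1.45] F [0.2 0.  0.5] gap 85.1 grip 0.0 t 12.3
```

Emit:
{"name": "arm_command", "arguments": {"linear": [[0,0,0.1],[0,0,0.2],[0,0,0.3],[0,0,0.4],[0,0,0.5]], "rot": [[0,0,0.14],[0,0,0.28],[0,0,0.42],[0,0,0.56],[0,0,0.7]], "claw": [-1,-1,-1,-1,-1]}}

```text
time: 12.8
tcp_pos: [603.8, 153.5, 224.0]
tool_rot: [3.076, -0.026, 0.46]
ft_force: [0.6, 0.7, -0.8]
finger_gap: 85.2
grasp_force: 0.0
```

```bash
python3 - <<'E'
from l2 import *
go(toolR(-90),NECK+N*31.5)
E
```

```text
lin [ 0.02  -0.035  1.202] rot [0.001 0.001 0.09 ] | tcp [603.8 153.5 224. ] q [ 0.03  0.22 -0.47  1.88  0.34  0.83 -2.21] F [ 0.6  0.7 -0.8] gap 85.2 grip 0.0 t 12.8
```

Emit:
{"name": "arm_command", "arguments": {"linear": [[0.02,-0.03,0.12],[0.02,-0.03,0.26],[0.02,-0.03,0.4],[0.02,-0.03,0.55],[0.02,-0.03,0.7]], "rot": [[0,0,0.05],[0,0,0.09],[0,0,0.09],[0,0,0.09],[0,0,0.09]], "claw": [-1,-1,-1,-1,-1]}}

```text
time: 13.3
tcp_pos: [621.9, 153.8, 170.3]
tool_rot: [3.084, -0.161, 0.463]
ft_force: [0.3, 0.2, -0.2]
finger_gap: 85.2
grasp_force: 0.0
```

Emit:
{"name": "arm_command", "arguments": {"linear": [[0,0,0.12],[0,0,0.24],[0,0,0.36],[0,0,0.46],[0,0,0.5]], "rot": [[0,0,0],[0,0,0],[0,0,0],[0,0,0],[0,0,0]], "claw": [-1,-1,-1,-1,-1]}}

```text
time: 13.8
tcp_pos: [633.0, 152.3, 131.6]
tool_rot: [3.084, -0.162, 0.461]
ft_force: [0.6, -0.2, -0.6]
finger_gap: 85.5
grasp_force: 0.0
```

```bash
python3 - <<'E'
from l2 import *
meas(("wrist",),name=4)
go(toolR(-90),NECK+N*31.5)
E
```

```text
wrist reservoir [635.7  89.8   0.8]
wrist cap_grip [626.4 153.6 147.7]
wrist cap [640.  150.9 105.4]
lin [-0.007 -0.002  0.012] rot [0.001 0.    0.006] | tcp [633.7 152.8 133.6] q [-0.03  0.38 -0.4   1.89  0.46  0.68 -2.39] F [ 0.  -1.  -0.7] gap 85.1 grip 0.0 t 14.1
```

View pics/wrist4.png

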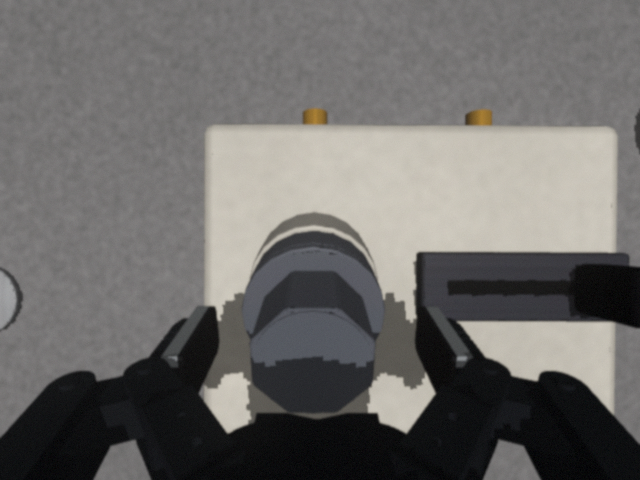

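The cap sits centred between the open fingers (finger tips at u=215 and 418, cap at 314), and the pump grip is at the far end (605,290). I'm closing.

Emit:
{"name": "arm_command", "arguments": {"linear": [[0,0,0],[0,0,0],[0,0,0],[0,0,0],[0,0,0]], "rot": [[0,0,0],[0,0,0],[0,0,0],[0,0,0],[0,0,0]], "claw": [0.2,1,1,1,1]}}

```text
time: 14.6
tcp_pos: [633.7, 153.0, 133.5]
tool_rot: [3.084, -0.162, 0.465]
ft_force: [-1.4, 0.5, 2.5]
finger_gap: 45.3
grasp_force: 62.1
```

```bash
python3 - <<'E'
from l2 import *
print(obs()[0]["moment"])
go(toolR(-90),NECK+N*31.5)
E
```

```text
[0.11694796 0.33729361 0.00163831]
lin [-0.006  0.     0.012] rot [0.001 0.001 0.006] | tcp [633.7 153.  133.5] q [-0.03  0.38 -0.4   1.89  0.46  0.68 -2.39] F [-1.4  0.5  2.5] gap 45.3 grip 62.1 t 14.6
```

Emit:
{"name": "arm_command", "arguments": {"linear": [[0,0,-0.003],[0,0,-0.006],[0,0,-0.009],[0,0,-0.012],[0,0,-0.015]], "rot": [[0,0,-0.14],[0,0,-0.28],[0,0,-0.42],[0,0,-0.56],[0,0,-0.7]], "claw": [1,1,1,1,1]}}

```text
time: 15.1
tcp_pos: [633.2, 155.1, 134.1]
tool_rot: [2.842, 0.934, 0.412]
ft_force: [0.6, 3.5, -1.8]
finger_gap: 45.2
grasp_force: 61.8
```

Emit:
{"name": "arm_command", "arguments": {"linear": [[0,0,-0.003],[0,0,-0.006],[0,0,-0.009],[0,0,-0.012],[0,0,-0.015]], "rot": [[0,0,-0.14],[0,0,-0.28],[0,0,-0.42],[0,0,-0.56],[0,0,-0.7]], "claw": [1,1,1,1,1]}}

```text
time: 15.6
tcp_pos: [631.4, 156.7, 134.6]
tool_rot: [2.259, 1.845, 0.31]
ft_force: [-1.4, 4.1, -0.7]
finger_gap: 45.3
grasp_force: 61.6
```

```bash
python3 - <<'E'
from l2 import *
print(obs()[0]["moment"])
go(toolR(-6),NECK+N*34)
E
```

```text
[1.18680137 0.66608802 0.28318311]
lin [-0.04   0.026  0.003] rot [-0.003 -0.004  0.013] | tcp [631.4 156.7 134.6] q [ 0.2   0.44 -0.68  1.88  0.63  0.74 -1.04] F [-1.4  4.1 -0.7] gap 45.3 grip 61.6 t 15.6
```

Emit:
{"name": "arm_command", "arguments": {"linear": [[0,0,-0.003],[0,0,-0.006],[0,0,-0.009],[0,0,-0.012],[0,0,-0.015]], "rot": [[0,0,-0.14],[0,0,-0.28],[0,0,-0.42],[0,0,-0.56],[0,0,-0.7]], "claw": [1,1,1,1,1]}}

```text
time: 16.1
tcp_pos: [629.2, 156.7, 134.8]
tool_rot: [1.424, 2.49, 0.173]
ft_force: [-3.5, 4.2, -2.0]
finger_gap: 45.2
grasp_force: 61.7
```

Emit:
{"name": "arm_command", "arguments": {"linear": [[0,0,-0.003],[0,0,-0.006],[0,0,-0.009],[0,0,-0.012],[0,0,-0.015]], "rot": [[0,0,-0.14],[0,0,-0.28],[0,0,-0.42],[0,0,-0.56],[0,0,-0.7]], "claw": [1,1,1,1,1]}}

```text
time: 16.6
tcp_pos: [627.6, 155.4, 135.3]
tool_rot: [0.436, 2.817, 0.019]
ft_force: [-5.2, 3.3, -0.4]
finger_gap: 45.5
grasp_force: 62.1
```

```bash
python3 - <<'E'
from l2 import *
print(obs()[0]["moment"])
go(toolR(78),NECK+N*36.3)
E
```

```text
[0.96316781 1.56420783 0.00469752]
lin [-0.065 -0.009 -0.005] rot [-0.001 -0.009  0.013] | tcp [627.6 155.4 135.3] q [ 0.4   0.53 -0.95  1.87  0.81  0.84  0.31] F [-5.2  3.3 -0.4] gap 45.5 grip 62.1 t 16.6
```

Emit:
{"name": "arm_command", "arguments": {"linear": [[0,0,-0.003],[0,0,-0.006],[0,0,-0.009],[0,0,-0.012],[0,0,-0.015]], "rot": [[0,0,-0.14],[0,0,-0.28],[0,0,-0.42],[0,0,-0.56],[0,0,-0.7]], "claw": [1,1,1,1,1]}}

```text
time: 17.1
tcp_pos: [627.2, 153.7, 136.4]
tool_rot: [-0.604, 2.799, -0.136]
ft_force: [-7.0, -0.7, 0.7]
finger_gap: 45.1
grasp_force: 62.4
```

Emit:
{"name": "arm_command", "arguments": {"linear": [[0,0,-0.003],[0,0,-0.006],[0,0,-0.009],[0,0,-0.012],[0,0,-0.015]], "rot": [[0,0,-0.14],[0,0,-0.28],[0,0,-0.42],[0,0,-0.56],[0,0,-0.7]], "claw": [1,1,1,1,1]}}

```text
time: 17.6
tcp_pos: [628.3, 152.6, 138.0]
tool_rot: [-1.589, 2.432, -0.276]
ft_force: [-4.6, 0.1, 1.1]
finger_gap: 45.5
grasp_force: 62.2
```

Emit:
{"name": "arm_command", "arguments": {"linear": [[0,0,-0.003],[0,0,-0.006],[0,0,-0.009],[0,0,-0.012],[0,0,-0.015]], "rot": [[0,0,-0.14],[0,0,-0.28],[0,0,-0.42],[0,0,-0.56],[0,0,-0.7]], "claw": [1,1,1,1,1]}}

```text
time: 18.1
tcp_pos: [630.0, 152.2, 139.9]
tool_rot: [-2.41, 1.742, -0.388]
ft_force: [-1.5, -0.0, 1.1]
finger_gap: 45.0
grasp_force: 62.0
```

```bash
python3 - <<'E'
from l2 import *
print(obs()[0]["moment"])
go(toolR(204),NECK+N*39.8)
E
```

```text
[ 0.01099589  0.56633487 -0.14019263]
lin [-0.009 -0.018 -0.002] rot [ 0.004 -0.001  0.011] | tcp [630.  152.2 139.9] q [ 0.6   0.74 -1.28  1.86  1.08  1.04  2.36] F [-1.5 -0.   1.1] gap 45.0 grip 62.0 t 18.1
```

Emit:
{"name": "arm_command", "arguments": {"linear": [[0,0,0],[0,0,0],[0,0,0],[0,0,0],[0,0,0]], "rot": [[0,0,0],[0,0,0],[0,0,0],[0,0,0],[0,0,0]], "claw": [1,-0.3,-1,-1,-1]}}

```text
time: 18.6
tcp_pos: [631.1, 152.9, 141.1]
tool_rot: [-2.402, 1.747, -0.39]
ft_force: [0.2, -0.6, -0.3]
finger_gap: 85.3
grasp_force: 0.0
```

Emit:
{"name": "arm_command", "arguments": {"linear": [[0,0,0],[0,0,0],[0,0,0],[0,0,0],[0,0,0]], "rot": [[0,0,0.14],[0,0,0.28],[0,0,0.42],[0,0,0.56],[0,0,0.7]], "claw": [-1,-1,-1,-1,-1]}}

```text
time: 19.1
tcp_pos: [630.9, 153.0, 141.1]
tool_rot: [-1.57, 2.436, -0.277]
ft_force: [-0.6, 0.7, 0.2]
finger_gap: 85.6
grasp_force: 0.0
```

Emit:
{"name": "arm_command", "arguments": {"linear": [[0,0,0],[0,0,0],[0,0,0],[0,0,0],[0,0,0]], "rot": [[0,0,0.14],[0,0,0.28],[0,0,0.42],[0,0,0.56],[0,0,0.7]], "claw": [-1,-1,-1,-1,-1]}}

```text
time: 19.6
tcp_pos: [630.9, 153.1, 141.1]
tool_rot: [-0.584, 2.794, -0.136]
ft_force: [0.5, 0.3, 0.5]
finger_gap: 85.6
grasp_force: 0.0
```

Emit:
{"name": "arm_command", "arguments": {"linear": [[0,0,0],[0,0,0],[0,0,0],[0,0,0],[0,0,0]], "rot": [[0,0,0.14],[0,0,0.28],[0,0,0.42],[0,0,0.56],[0,0,0.7]], "claw": [-1,-1,-1,-1,-1]}}

```text
time: 20.1
tcp_pos: [630.9, 153.2, 141.1]
tool_rot: [0.454, 2.806, 0.02]
ft_force: [-0.0, 0.5, -0.4]
finger_gap: 85.5
grasp_force: 0.0
```

Emit:
{"name": "arm_command", "arguments": {"linear": [[0,0,0],[0,0,0],[0,0,0],[0,0,0],[0,0,0]], "rot": [[0,0,0.14],[0,0,0.28],[0,0,0.42],[0,0,0.56],[0,0,0.7]], "claw": [-1,-1,-1,-1,-1]}}

```text
time: 20.6
tcp_pos: [630.8, 153.3, 141.2]
tool_rot: [1.439, 2.475, 0.173]
ft_force: [-0.2, -0.4, -0.4]
finger_gap: 85.6
grasp_force: 0.0
```

```bash
sed -i 's/^NECK=.*/NECK=np.array([640.2,153.0,102.4])/' l2.py; python3 - <<'E'
from l2 import *
meas(("wrist",),name=5)
go(toolR(23.6),NECK+N*39.8)
E
```

```text
wrist reservoir [635.7  89.9   1.7]
wrist cap_grip [624.8 154.8 155.2]
wrist cap [641.5 154.7 111.4]
lin [ 0.029 -0.017 -0.002] rot [-0.002  0.     0.215] | tcp [630.8 153.  141. ] q [ 0.31  0.47 -0.83  1.87  0.72  0.79 -0.36] F [-0.8  0.4  0.1] gap 85.3 grip 0.0 t 20.9
```

View pics/wrist5.png

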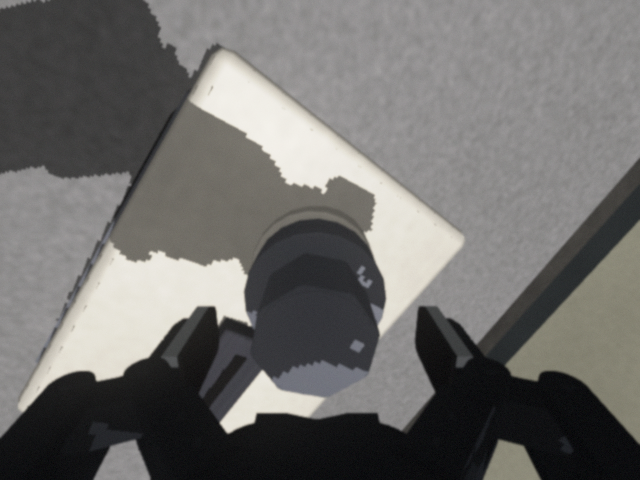

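The cap has risen about 8 mm. Its flats are about 12° off the fingers, as planned. I'm finishing the turn, centring and gripping again.

Emit:
{"name": "arm_command", "arguments": {"linear": [[0.01,-0.01,0],[0.03,-0.02,0],[0.03,-0.02,0],[0.03,-0.02,0],[0.03,-0.02,0]], "rot": [[0,0,0.12],[0,0,0.21],[0,0,0.21],[0,0,0.21],[0,0,0.21]], "claw": [-1,-1,-1,0.3,1]}}

```text
time: 21.4
tcp_pos: [628.5, 154.1, 140.1]
tool_rot: [1.7, 2.318, 0.214]
ft_force: [0.8, 0.2, 0.1]
finger_gap: 58.7
grasp_force: 0.0
```

Emit:
{"name": "arm_command", "arguments": {"linear": [[0,0,0],[0,0,0],[0,0,0],[0,0,-0.003],[0,0,-0.006]], "rot": [[0,0,0],[0,0,0],[0,0,0],[0,0,-0.14],[0,0,-0.28]], "claw": [1,1,1,1,1]}}

```text
time: 21.9
tcp_pos: [628.2, 154.6, 140.7]
tool_rot: [1.33, 2.531, 0.156]
ft_force: [-2.6, 1.4, 0.6]
finger_gap: 45.2
grasp_force: 62.1
```

Emit:
{"name": "arm_command", "arguments": {"linear": [[0,0,-0.003],[0,0,-0.006],[0,0,-0.009],[0,0,-0.012],[0,0,-0.015]], "rot": [[0,0,-0.14],[0,0,-0.28],[0,0,-0.42],[0,0,-0.56],[0,0,-0.7]], "claw": [1,1,1,1,1]}}

```text
time: 22.4
tcp_pos: [627.9, 154.6, 141.9]
tool_rot: [0.333, 2.823, 0.002]
ft_force: [-1.0, 0.3, 0.5]
finger_gap: 44.8
grasp_force: 62.1
```

Emit:
{"name": "arm_command", "arguments": {"linear": [[0,0,-0.003],[0,0,-0.006],[0,0,-0.009],[0,0,-0.012],[0,0,-0.015]], "rot": [[0,0,-0.14],[0,0,-0.28],[0,0,-0.42],[0,0,-0.56],[0,0,-0.7]], "claw": [1,1,1,1,1]}}

```text
time: 22.9
tcp_pos: [627.5, 154.7, 143.0]
tool_rot: [-0.704, 2.77, -0.152]
ft_force: [-0.9, 0.6, 0.1]
finger_gap: 44.9
grasp_force: 62.2
```

Emit:
{"name": "arm_command", "arguments": {"linear": [[0,0,-0.003],[0,0,-0.006],[0,0,-0.009],[0,0,-0.012],[0,0,-0.014]], "rot": [[0,0,-0.14],[0,0,-0.28],[0,0,-0.42],[0,0,-0.56],[0,0,-0.66]], "claw": [1,1,1,1,1]}}

```text
time: 23.4
tcp_pos: [627.1, 154.6, 143.9]
tool_rot: [-1.624, 2.404, -0.283]
ft_force: [-0.9, 0.2, 1.1]
finger_gap: 45.1
grasp_force: 62.2
```

```bash
python3 - <<'E'
from l2 import *
print(obs()[0]["moment"])
go(toolR(164),NECK+N*43.8)
E
```

```text
[ 0.18793264  0.4675468  -0.06463796]
lin [ 0.001 -0.004 -0.003] rot [ 0.002 -0.001  0.007] | tcp [627.1 154.6 143.9] q [ 0.56  0.66 -1.2   1.87  1.    0.98  1.7 ] F [-0.9  0.2  1.1] gap 45.1 grip 62.2 t 23.4
```

Forces are near zero after 434° in total. I'm testing the pull along the axis.

Emit:
{"name": "arm_command", "arguments": {"linear": [[0,0,-0.02],[0,0,-0.04],[0,0,-0.06],[0,0,-0.08],[0,0,-0.1]], "rot": [[0,0,0],[0,0,0],[0,0,0],[0,0,0],[0,0,0]], "claw": [1,1,1,1,1]}}

```text
time: 23.9
tcp_pos: [624.8, 154.6, 151.7]
tool_rot: [-1.617, 2.409, -0.283]
ft_force: [-0.1, 0.8, -2.9]
finger_gap: 45.1
grasp_force: 62.1
```

Free. I'm drawing it off along the axis.

Emit:
{"name": "arm_command", "arguments": {"linear": [[0,0,-0.1],[0,0,-0.2],[0,0,-0.35],[0,0,-0.5],[0,0,-0.7]], "rot": [[0,0,0],[0,0,0],[0,0,0],[0,0,0],[0,0,0]], "claw": [1,1,1,1,1]}}

```text
time: 24.4
tcp_pos: [608.1, 156.2, 206.2]
tool_rot: [-1.618, 2.409, -0.284]
ft_force: [-0.4, -0.6, -1.3]
finger_gap: 45.0
grasp_force: 61.9
```

```bash
python3 - <<'E'
from l2 import *
for cam in ["top","scene"]:
    c=optics.calibration(cam); optics.capture(cam)
    for th in ["cap","cap_grip","tray","beaker"]:
        print(cam,th,[(round(d["score"],2),towld(cam,d["position"],c).round(0).tolist()) for d in spotter.mark_of(cam,th)[:3]])
# upright tool, keep tool x heading
o,R=obs(); print(R.as_matrix().round(3))
y=R.as_matrix()[:,1]; print("y az",np.degrees(np.arctan2(y[1],y[0])))
y[2]=0; y/=np.linalg.norm(y); z=[0,0,-1]; RU=Ro.from_matrix(np.array([np.cross(y,z),y,z]).T)
go(RU,[558,-322,36])
E
```

```text
top cap [(0.44, [613.0, 152.0, 174.0])]
top cap_grip [(0.55, [600.0, 155.0, 220.0])]
top tray [(0.86, [302.0, -294.0, -1.0]), (0.58, [555.0, -323.0, 2.0])]
top beaker [(0.71, [735.0, -177.0, -3.0])]
scene cap [(0.77, [620.0, 153.0, 175.0])]
scene cap_grip [(0.83, [607.0, 151.0, 220.0])]
scene tray [(0.91, [308.0, -294.0, -3.0]), (0.72, [560.0, -317.0, -1.0])]
scene beaker [(0.65, [734.0, -174.0, 3.0])]
[[-0.367 -0.884  0.291]
 [-0.927  0.373 -0.034]
 [-0.079 -0.282 -0.956]]
y az 157.1001393520936
lin [ 5.937 -1.082  2.033] rot [-0.273  0.078  0.011] | tcp [608.3 156.2 204.4] q [ 0.65  0.58 -1.31  1.86  0.89  1.04  1.76] F [-0.4  0.7 -1.7] gap 45.1 grip 61.9 t 24.9
```

Emit:
{"name": "arm_command", "arguments": {"linear": [[0,0,-0.05],[0,0,-0.1],[0,0,-0.1],[0,0,-0.1],[0,0,-0.1]], "rot": [[-0.055,0.016,0],[-0.11,0.031,0],[-0.165,0.047,0],[-0.22,0.063,0],[-0.273,0.078,0.011]], "claw": [1,1,1,1,1]}}

```text
time: 25.4
tcp_pos: [606.5, 156.6, 212.4]
tool_rot: [1.736, -2.617, -0.002]
ft_force: [-0.4, -0.2, -0.4]
finger_gap: 45.2
grasp_force: 61.9
```

Emit:
{"name": "arm_command", "arguments": {"linear": [[0,0,0],[0,0,0],[0,0,0],[0,0,0],[0,0,0]], "rot": [[0,0,0.12],[0,0,0.26],[0,0,0.4],[0,0,0.55],[0,0,0.7]], "claw": [1,1,1,1,1]}}

```text
time: 25.9
tcp_pos: [606.3, 156.6, 212.2]
tool_rot: [-0.695, 3.063, -0.0]
ft_force: [-0.8, -0.4, -1.3]
finger_gap: 45.3
grasp_force: 62.0
```

Emit:
{"name": "arm_command", "arguments": {"linear": [[0,0,0],[0,0,0],[0,0,0],[0,0,0],[0,0,0]], "rot": [[0,0,0.12],[0,0,0.26],[0,0,0.4],[0,0,0.55],[0,0,0.7]], "claw": [1,1,1,1,1]}}

```text
time: 26.4
tcp_pos: [606.2, 156.8, 212.3]
tool_rot: [0.426, 3.112, -0.0]
ft_force: [-0.6, 0.7, -1.5]
finger_gap: 45.1
grasp_force: 62.0
```

```bash
cat >> l2.py <<'E'
def upright():
    y=obs()[1].as_matrix()[:,1].copy(); y[2]=0; y/=np.linalg.norm(y); z=[0,0,-1]
    return Ro.from_matrix(np.array([np.cross(y,z),y,z]).T)
E
python3 - <<'E'
from l2 import *
go(upright(),[558,-321,36])
E
```

```text
lin [-1.023 -5.914  2.204] rot [ 0.     0.001 -0.   ] | tcp [606.2 156.8 212.3] q [ 0.43  0.56 -1.01  1.64  0.5   1.22  0.62] F [-0.6  0.7 -1.5] gap 45.1 grip 62.0 t 26.4
```

Emit:
{"name": "arm_command", "arguments": {"linear": [[-0.03,-0.2,0],[-0.07,-0.4,0],[-0.1,-0.6,0],[-0.14,-0.8,0],[-0.17,-0.98,0]], "rot": [[0,0,0],[0,0,0],[0,0,0],[0,0,0],[0,0,0]], "claw": [1,1,1,1,1]}}

```text
time: 26.9
tcp_pos: [598.6, 76.5, 212.3]
tool_rot: [0.417, 3.113, -0.001]
ft_force: [-0.5, 0.1, -1.8]
finger_gap: 45.3
grasp_force: 61.9
```

Emit:
{"name": "arm_command", "arguments": {"linear": [[-0.03,-0.2,0],[-0.07,-0.4,0],[-0.1,-0.6,0],[-0.14,-0.8,0],[-0.17,-0.98,0]], "rot": [[0,0,0],[0,0,0],[0,0,0],[0,0,0],[0,0,0]], "claw": [1,1,1,1,1]}}

```text
time: 27.4
tcp_pos: [591.1, -3.0, 212.6]
tool_rot: [0.417, 3.113, -0.0]
ft_force: [-0.6, 0.9, -1.7]
finger_gap: 45.1
grasp_force: 61.9
```

Emit:
{"name": "arm_command", "arguments": {"linear": [[-0.03,-0.2,0],[-0.07,-0.4,0],[-0.1,-0.6,0],[-0.14,-0.8,0],[-0.17,-0.98,0]], "rot": [[0,0,0],[0,0,0],[0,0,0],[0,0,0],[0,0,0]], "claw": [1,1,1,1,1]}}

```text
time: 27.9
tcp_pos: [583.5, -82.7, 212.8]
tool_rot: [0.418, 3.112, -0.0]
ft_force: [0.1, 0.2, -2.5]
finger_gap: 45.2
grasp_force: 61.9
```

Emit:
{"name": "arm_command", "arguments": {"linear": [[-0.03,-0.2,0],[-0.07,-0.4,0],[-0.1,-0.6,0],[-0.14,-0.8,0],[-0.17,-0.98,0]], "rot": [[0,0,0],[0,0,0],[0,0,0],[0,0,0],[0,0,0]], "claw": [1,1,1,1,1]}}

```text
time: 28.4
tcp_pos: [576.0, -161.9, 212.7]
tool_rot: [0.418, 3.112, -0.0]
ft_force: [0.4, 0.8, -2.1]
finger_gap: 45.1
grasp_force: 61.9
```

Emit:
{"name": "arm_command", "arguments": {"linear": [[-0.03,-0.2,0],[-0.07,-0.4,0],[-0.1,-0.6,0],[-0.14,-0.8,0],[-0.17,-0.98,0]], "rot": [[0,0,0],[0,0,0],[0,0,0],[0,0,0],[0,0,0]], "claw": [1,1,1,1,1]}}

```text
time: 28.9
tcp_pos: [568.4, -241.1, 212.7]
tool_rot: [0.418, 3.113, -0.0]
ft_force: [-0.7, -0.3, -0.8]
finger_gap: 45.1
grasp_force: 61.9
```

Emit:
{"name": "arm_command", "arguments": {"linear": [[-0.03,-0.2,0],[-0.07,-0.4,0],[-0.1,-0.6,0],[-0.14,-0.8,0],[-0.17,-0.98,0]], "rot": [[0,0,0],[0,0,0],[0,0,0],[0,0,0],[0,0,0]], "claw": [1,1,1,1,1]}}

```text
time: 29.4
tcp_pos: [560.9, -320.3, 212.7]
tool_rot: [0.418, 3.113, -0.0]
ft_force: [-0.2, 0.5, -1.3]
finger_gap: 45.6
grasp_force: 61.9
```

```bash
python3 - <<'E'
from l2 import *
for cam in ["wrist","scene"]:
    c=optics.calibration(cam); im=optics.capture(cam); cv2.imwrite(f"pics/{cam}6.png",im[:,:,::-1])
    for th in ["cap","cap_grip","tray"]:
        print(cam,th,[(round(d["score"],2),towld(cam,d["position"],c).round(0).tolist()) for d in spotter.mark_of(cam,th)[:3]])
go(upright(),[558,-321,36])
a=cv2.imread("pics/wrist6.png"); b=cv2.imread("pics/scene6.png")
cv2.imwrite("pics/both6.png",np.hstack([cv2.resize(a,(400,300)),cv2.resize(b[200:480,60:433],(400,300))]))
E
```

```text
wrist cap [(0.93, [562.0, -322.0, 180.0])]
wrist cap_grip [(0.92, [560.0, -321.0, 228.0])]
wrist tray [(0.59, [561.0, -320.0, -2.0])]
scene cap [(0.85, [562.0, -318.0, 182.0])]
scene cap_grip [(0.88, [565.0, -317.0, 225.0])]
scene tray [(0.69, [559.0, -317.0, 2.0]), (0.68, [307.0, -294.0, 1.0])]
lin [ 0.032 -0.063  2.212] rot [ 0.001  0.001 -0.   ] | tcp [ 561.6 -316.9  213. ] q [ 1.14  0.57 -0.95  1.59  0.48  1.23  1.41] F [ 0.   0.  -1.8] gap 45.2 grip 61.9 t 29.8
```

View pics/both6.png

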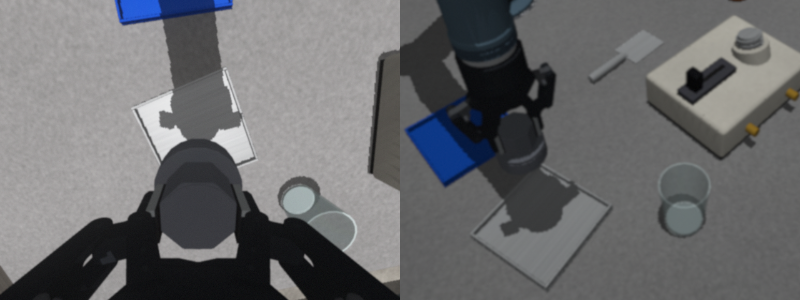

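The cap is held upright over the steel tray (left panel, cap at (200,195)) and the pump is at its far end. I'm lowering.

Emit:
{"name": "arm_command", "arguments": {"linear": [[0.01,-0.01,0.2],[0.02,-0.02,0.4],[0.02,-0.03,0.6],[0.02,-0.04,0.8],[0.02,-0.04,1]], "rot": [[0,0,0],[0,0,0],[0,0,0],[0,0,0],[0,0,0]], "claw": [1,1,1,1,1]}}

```text
time: 30.3
tcp_pos: [558.0, -321.4, 130.5]
tool_rot: [-0.418, -3.113, -0.001]
ft_force: [-0.3, 0.2, -1.7]
finger_gap: 45.0
grasp_force: 62.0
```

Emit:
{"name": "arm_command", "arguments": {"linear": [[0,0,0.25],[0,0,0.5],[0,0,0.75],[0,0,0.9],[0,0,1]], "rot": [[0,0,0],[0,0,0],[0,0,0],[0,0,0],[0,0,0]], "claw": [1,1,1,1,1]}}

```text
time: 30.8
tcp_pos: [558.2, -320.9, 50.8]
tool_rot: [-0.417, -3.113, -0.001]
ft_force: [-0.4, -0.2, -0.6]
finger_gap: 45.2
grasp_force: 62.0
```

Emit:
{"name": "arm_command", "arguments": {"linear": [[0,0,0.04],[0,0,0.08],[0,0,0.11],[0,0,0.14],[0,0,0.16]], "rot": [[0,0,0],[0,0,0],[0,0,0],[0,0,0],[0,0,0]], "claw": [1,1,1,1,1]}}

```text
time: 31.3
tcp_pos: [559.2, -321.4, 40.4]
tool_rot: [0.417, 3.112, -0.001]
ft_force: [0.6, -0.2, -0.5]
finger_gap: 45.6
grasp_force: 62.0
```

Emit:
{"name": "arm_command", "arguments": {"linear": [[0,0,0.015],[0,0,0.03],[0,0,0.045],[0,0,0.06],[0,0,0.06]], "rot": [[0,0,0],[0,0,0],[0,0,0],[0,0,0],[0,0,0]], "claw": [1,1,1,1,1]}}

```text
time: 31.8
tcp_pos: [559.0, -321.3, 35.5]
tool_rot: [0.417, 3.113, -0.0]
ft_force: [-0.8, 0.7, -0.4]
finger_gap: 45.2
grasp_force: 62.3
```

Emit:
{"name": "arm_command", "arguments": {"linear": [[0,0,0.01],[0,0,0.02],[0,0,0.03],[0,0,0.03],[0,0,0.03]], "rot": [[0,0,0],[0,0,0],[0,0,0],[0,0,0],[0,0,0]], "claw": [1,1,1,1,1]}}

```text
time: 32.3
tcp_pos: [559.3, -321.3, 35.3]
tool_rot: [0.417, 3.113, -0.002]
ft_force: [-3.0, 1.0, 10.8]
finger_gap: 44.9
grasp_force: 63.5
```

Contact with the floor (10.8 N). I'm easing off 1 mm, releasing and retreating straight up.

Emit:
{"name": "arm_command", "arguments": {"linear": [[0,0,-0.015],[0,0,-0.015],[0,0,-0.015],[0,0,-0.015],[0,0,-0.015]], "rot": [[0,0,0],[0,0,0],[0,0,0],[0,0,0],[0,0,0]], "claw": [1,0.3,0,-0.5,-1]}}

```text
time: 32.8
tcp_pos: [559.1, -321.4, 33.8]
tool_rot: [0.417, 3.112, 0.0]
ft_force: [-0.5, -0.0, -0.6]
finger_gap: 72.5
grasp_force: 0.0
```

Emit:
{"name": "arm_command", "arguments": {"linear": [[0,0,0],[0,0,-0.1],[0,0,-0.3],[0,0,-0.6],[0,0,-1]], "rot": [[0,0,0],[0,0,0],[0,0,0],[0,0,0],[0,0,0]], "claw": [-1,-1,-1,-1,-1]}}

```text
time: 33.3
tcp_pos: [558.1, -320.9, 114.7]
tool_rot: [-0.417, -3.113, -0.001]
ft_force: [-0.9, 0.2, 0.1]
finger_gap: 85.4
grasp_force: 0.0
```

Emit:
{"name": "arm_command", "arguments": {"linear": [[0,0,-0.2],[0,0,-0.4],[0,0,-0.6],[0,0,-0.8],[0,0,-0.8]], "rot": [[0,0,0],[0,0,0],[0,0,0],[0,0,0],[0,0,0]], "claw": [-1,-1,-1,-1,-1]}}

```text
time: 33.8
tcp_pos: [560.4, -321.7, 180.8]
tool_rot: [0.417, 3.108, -0.002]
ft_force: [0.3, -0.3, 0.3]
finger_gap: 85.2
grasp_force: 0.0
```

```bash
python3 - <<'E'
from l2 import *
for cam in ["wrist","scene"]:
    c=optics.calibration(cam); im=optics.capture(cam); cv2.imwrite(f"pics/{cam}7.png",im[:,:,::-1])
    for th in ["cap","cap_grip","tray","pump_top"]:
        print(cam,th,[(round(d["score"],2),towld(cam,d["position"],c).round(0).tolist()) for d in spotter.mark_of(cam,th)[:2]])
go(upright(),[558,-321,200])
a=cv2.imread("pics/wrist7.png"); b=cv2.imread("pics/scene7.png")
cv2.imwrite("pics/both7.png",np.hstack([cv2.resize(a,(400,300)),cv2.resize(b[200:480,60:433],(400,300))]))
E
```

```text
wrist cap [(0.7, [561.0, -324.0, 4.0])]
wrist cap_grip [(0.87, [559.0, -324.0, 52.0])]
wrist tray [(0.25, [559.0, -321.0, 54.0])]
wrist pump_top []
scene cap [(0.75, [564.0, -323.0, 4.0])]
scene cap_grip [(0.6, [561.0, -325.0, 50.0]), (0.28, [395.0, 40.0, -2.0])]
scene tray [(0.94, [307.0, -294.0, -4.0]), (0.76, [559.0, -318.0, -1.0])]
scene pump_top [(0.84, [623.0, -2.0, 137.0]), (0.73, [561.0, -323.0, 6.0])]
lin [ 0.006 -0.    -0.282] rot [ 0.  0. -0.] | tcp [ 558.5 -321.1  177.4] q [ 1.14  0.6  -0.93  1.63  0.51  1.17  1.4 ] F [0.2 0.9 0.1] gap 85.3 grip 0.0 t 34.3
```

View pics/both7.png

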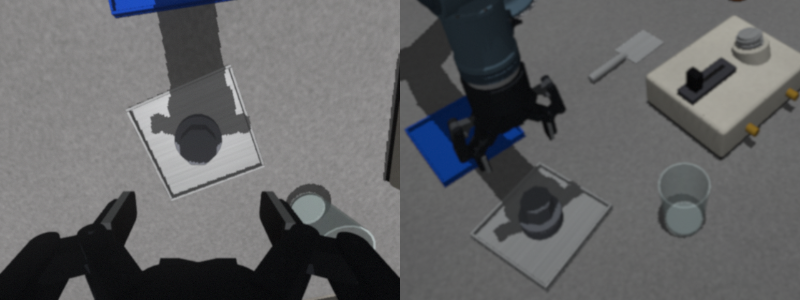

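The cap stands upright in the middle of the steel tray (left panel (198,138), right panel (541,212)). The gripper is clear and the pump is at its off end.

```bash
python3 -c "
from cell import hand_in
print(hand_in())"
```

```text
the job is handed in; nothing more can be done
None
```

The job is handed in after about 34 s: the pump slider is at its off end and the cap stands upright and released in the middle of the steel tray; `hand_in()` returned no verdict.

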